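# Draw the picture case shut and latch it

### The arm

A 6-joint arm with a two-finger parallel gripper is mounted at the origin on the work surface. World frame = base frame: x ahead of the robot, y to its left, z up, the work surface at z = 0. Lengths are in mm, angles in rad, forces in N, time in s.
With the tool pointing down it reaches from about 250 to 725 mm from the base axis. Payload 4 kg.
Tool frame: the origin (TCP) lies midway between the tips of the shut fingers; the grasp point (between the pads) lies 19 mm behind it; z points along the fingers, x is the direction in which the jaws open and shut, and the axes are right-handed (so a half turn about z gives the same grasp; the last joint's range is limited). The gripper opens to 85 mm and grips with 20 to 120 N. Pads are 22 mm wide; open, the fingers measure 114 mm over their backs; the gripper's body (76 mm by 85 mm) begins 54 mm behind the grasp point. The pads swing forward as they close: fully open they stand 13 mm farther back than shut.
Start: joints at [1.229, 0.241, 0.005, 1.335, 0, 1.571], TCP at [167.59, 471.077, 231.306] pointing down, gripper open.
Joint ranges: [-2.72, 2.72], [-1.05, 1.87], [-1.09, 1.28], [-1.99, 2.15], [-1.42, 1.44], [-3.14, 3.14]. Speed limits (rad/s): [2.79, 2.79, 3.14, 3.14, 3.14, 3.14].

### API

Orientations are given as a unit quaternion [x, y, z, w].
In Python, from cell import bot, vision, cut_out, tip_of gives the robot as it stands. The module is installed in compiled form; this text tells all that it offers.
- The arm moves only by the tool arm_command, never from a script. Its argument "plan" is a list of rows, each an object of numbers: "tx", "ty", "tz": the shift along the world's x, y, z in units of 25 mm (1.0 is 25 mm); "wx", "wy", "wz": the turn, a rotation vector about the world's x, y, z in units of 6 degrees (1.0 is 6 degrees). In form: [{"tx": .., "ty": .., "tz": .., "wx": .., "wy": .., "wz": ..}, ...]. A call has 1 to 10 rows; each row is the pose to reach, as a shift and turn from the pose commanded when the call began; what a row does not reach only later rows make up. A row lasts 1/12 s, in which the tool goes at most 41.7 mm and 7.16 degrees, less where a joint would pass 70% of its speed; a pose out of reach is approached as far as the arm can. A call with a gripper value outside its range is refused whole. "hand" is the closure in counts, from 0 (fully open) to 255 (shut), set as the call begins (left out, the last holds). The fingers move at their own pace and stop on an object; "squeeze" is the grip in N (left out, the last holds). Time passes only in rows, so rows that repeat a pose let the fingers close. It gives the time, the measured TCP pose, the force and the opening at its end, in the units of the state.
- bot.sense(): the state, without advancing time (a new reading comes with each control period).
- vision.capture(name): name is "scene" or "top" or "wrist"; returns (picture, depth): 400x640x3 uint8, red, green, blue; 400x640 float32, mm along the optical axis (not along the pixel's ray), 0 where there is no reading.
- vision.camera_info(name): a dict with "intrinsics" (3x3 intrinsics, pixels), "extrinsics" (4x4, takes a point from world to camera coordinates); the wrist camera has in their place "hand_eye" (4x4, takes a point from camera to tool coordinates, whose origin is the TCP and whose axes are the tool frame's). Camera axes: x right, y down, z forward; pixel columns grow to the right and rows downward; lengths in mm; the calibration is good to about 2 mm. A picture is of the moment at which its call begins: read the wrist's pose just before it. camera_info takes no time and is no camera call.
- bot.hand_in(): hands the job in, once; it reports no verdict.
Trained networks look in the newest picture that a camera, given by its name, has taken for a name from the list of things; names that differ only in an ending like _2 or _b are one class to them, and where a whole thing is asked for, a point or a joint stands for the part that bears it (a point fixed in the world has none). Each returns a list of dicts, best first, with "score" (0 to 1); they miss things now and then, are a little off and sometimes report something else, mostly with a low value. They report only what shows in the picture. A call takes as long as a camera call.
- cut_out(camera, name): "region" (400x640 bool, what is visible of it).
- tip_of(camera, name): "position" ([x, y, z] in mm, in world coordinates, good to about 4 mm: a listed point, or the origin of a listed thing).
The state is a dict: "time_s": time; "joint_positions": joint angles; "qd": joint speeds; "effort": joint torques, N m; "tcp_pos": TCP position; "ee_rot": TCP orientation; "force": force on the tool from outside, world axes, zero at the start; "wrist_torque": the same for the moment, N m; "gripper_width": finger opening in mm.
Only numpy, scipy, OpenCV 4.12 (cv2) and the standard library are available. Lean on these libraries where they do the work, as an engineer would, in place of code of your own. Each camera call takes 0.05 s, during which the arm holds its last target. There are 200 camera calls.

### The job

Close the plywood case over the small picture: press on the rubber pad of the blue cover and draw the cover towards you by friction until it is fully home against the near rail, then swing the catch with the red post round until it points fully over the cover. Find the cover by touch and be gentle, since the picture lies just beneath: never bear on the case or its cover with more than 20 newtons. Leave the jar, the weight and the pot where they are.

Things in the scene. Friction and masses are not known exactly. Their poses are not given: they have to be found in the camera images.
- case: Plywood case, 370 (x) x 230 (y) x 60 mm high to its rim, fixed to the table. Origin: centre of its underside, on the table. x runs along the cover's slide, from the near rail with the catch to the rear deck; z up. Side walls 12 mm thick. Neither the case nor its cover may be loaded by more than 20 N.
- home_edge (a point): Middle of the near rail's inner top edge, at case x = -160 mm, 60 mm up; axes as the case. The rail is 25 mm wide. The cover's top lies 3 to 13 mm below this rim: it differs each time and is in no reading, so find it by touch. Pressed, the cover gives about 1 mm per 8 N, on springy glides.
- deck_edge (a point): Middle of the rear deck's near top edge, at case x = +40 mm, 70 mm up. The deck is 10 mm thick and runs from here to x = +185 mm; the cover slides out of the slot under it.
- cover (a joint): Travel of the blue cover (flat board 200 mm wide, no handle), m: the gap between near rail and the cover's near edge; 0 = fully home. Its flush black ribbed rubber pad, 45 (x) x 80 (y) mm, has its centre at case x = -0.120 + value, y = 0. Drawing it takes a 5 to 6 N pull, by friction alone (fingertip on cover 0.45 to 1.2). Limits 0 and 0.13; stays where it is left.
- catch (a joint): Angle (rad) of the brass turn-button on the near rail: 0 = latched, arm along the case's +x over the cover, against a stop; grows counter-clockwise seen from above, to 1.65, where the arm lies along the rail towards case +y. Upright pivot at case x = -172.5 mm, y = 0. Friction about 1.5 N at the post; stays where it is left.
- catch_post (a point): Middle of the upright red post at the end of the catch's arm, 45 mm from the pivot: 12 mm in diameter, from 69 to 91 mm above the table (this point is at 80 mm). The brass arm beneath it is 16 mm wide, its top 69 mm above the table. Push or lead the post along its arc about the pivot.
- jar_mid (a point): Centre of a small amber glass jar with white cap, 44 mm diameter, 55 mm high, standing on the rear deck. Leave it alone.
- weight_mid (a point): Centre of a brass knob weight, 48 mm diameter, 50 mm high, standing on the table beside the case. Leave it alone.
- pot_mid (a point): Centre of a white ceramic pot, 56 mm diameter, 40 mm high, standing on the table beside the case. Leave it alone.

How it is judged:
By the outcome, as a careful person would: the job done as asked, in the order asked, and still so for the second after the job is handed in, with the robot touching nothing.
It also fails if it takes over 64 s, if anything falls off the work surface, if the arm or the gripper's body presses on something with over 40 N, if the wrist force passes 120 N, or if a joint passes its speed limit or range.

## Working session

There is one attempt and no reset: what is moved stays moved. The work goes in short steps, Python scripts to look and compute and a tool call to move; the robot and the scene stay as the last step left them, time stands still between calls to the robot, and variables do not carry over. Pictures are saved under pics/ and viewed, about 8 in all and at most 12, crops included, and the job is handed in when it is done.

Besides the shell and the picture viewer there is one more tool, called after "Request:" by a JSON object that holds its "name" and its "arguments". arm_command: Moves the arm, as the interface text tells. Its arguments: {"type":"object","properties":{"plan":{"type":"array"},"hand":{"type":"number"},"squeeze":{"type":"number"}},"required":["plan"]}

```bash
mkdir -p pics; python3 - <<'E'
from cell import bot, vision, cut_out, tip_of
import cv2,numpy as np
s=bot.sense();print({k:np.round(s[k],3).tolist() for k in s})
for c in("top","scene"):
    p,d=vision.capture(c);cv2.imwrite(f"pics/{c}0.png",p[:,:,::-1]);np.save(f"pics/{c}_d.npy",d);np.save(f"pics/{c}_p.npy",p)
    i=vision.camera_info(c);print(c,np.round(i["intrinsics"],1).tolist(),np.round(i["extrinsics"],3).tolist())
    for n in("home_edge","deck_edge","catch_post","case","cover","jar_mid","weight_mid","pot_mid"):
        try:print(n,[(np.round(r["position"],1).tolist(),round(r["score"],2)) for r in tip_of(c,n)[:2]])
        except Exception as e:print(n,e)
E
```

```text
{'time_s': 0.0, 'joint_positions': [1.229, 0.241, 0.004, 1.335, -0.0, 1.571], 'qd': [0.001, -0.001, 0.002, 0.0, 0.001, -0.001], 'effort': [-0.001, -37.232, 25.241, 0.017, -0.0, 0.0], 'tcp_pos': [167.384, 470.49, 230.422], 'ee_rot': [0.817, 0.577, -0.001, 0.001], 'force': [-0.172, 0.411, -0.737], 'wrist_torque': [-0.01, 0.062, 0.025], 'gripper_width': 84.912}
top [[455.5, 0.0, 319.8], [0.0, 455.5, 203.9], [0.0, 0.0, 1.0]] [[0.023, -0.999, -0.024, 58.549], [-0.982, -0.018, -0.186, 658.692], [0.186, 0.028, -0.982, 801.92], [0.0, 0.0, 0.0, 1.0]]
home_edge [([519.3, 172.1, 59.6], 0.77), ([715.1, 114.8, 66.1], 0.36)]
deck_edge [([718.3, 113.9, 72.8], 0.82), ([778.6, 35.5, 96.9], 0.17)]
catch_post [([529.6, 219.7, 79.0], 0.67)]
case [([672.0, 126.9, -3.5], 0.67)]
cover it knows: case, catch_post, deck_edge, home_edge, jar_mid, pot_mid, weight_mid
jar_mid [([784.2, 33.8, 100.8], 0.81)]
weight_mid [([653.5, -35.7, 24.7], 0.84)]
pot_mid [([787.2, 279.4, 21.2], 0.8)]
scene [[381.8, 0.0, 317.9], [0.0, 381.8, 197.1], [0.0, 0.0, 1.0]] [[0.015, 1.0, -0.004, -60.748], [0.588, -0.012, -0.809, -294.432], [-0.809, 0.01, -0.588, 1445.097], [0.0, 0.0, 0.0, 1.0]]
home_edge [([525.7, 171.8, 62.7], 0.94)]
deck_edge [([715.1, 115.5, 67.6], 0.75), ([786.5, 281.7, 21.5], 0.27)]
catch_post [([528.8, 220.3, 84.2], 0.47)]
case [([678.3, 129.7, -1.9], 0.91)]
cover it knows: case, catch_post, deck_edge, home_edge, jar_mid, pot_mid, weight_mid
jar_mid [([783.5, 39.0, 96.0], 0.84), ([522.1, 173.4, 59.1], 0.74)]
weight_mid [([656.5, -43.2, 21.9], 0.7)]
pot_mid [([786.6, 279.0, 24.5], 0.85)]
```

View pics/top0.png

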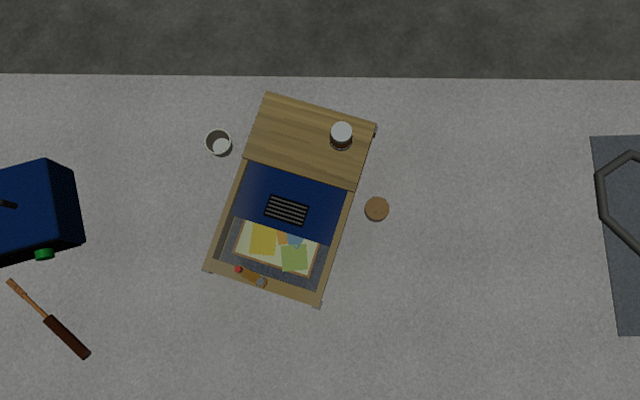

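```bash
cat > h.py <<'E'
import numpy as np
from cell import bot, vision
def cloud(c,d):
    i=vision.camera_info(c);K=np.array(i["intrinsics"]);E=np.array(i["extrinsics"])
    v,u=np.mgrid[:400,:640];P=np.stack([(u-K[0,2])/K[0,0]*d,(v-K[1,2])/K[1,1]*d,d],-1)
    return (P-E[:3,3])@E[:3,:3]
E
python3 - <<'E'
from h import *
import cv2
p=np.load("pics/top_p.npy");W=cloud("top",np.load("pics/top_d.npy"))
h=cv2.cvtColor(p,cv2.COLOR_RGB2HSV)
blue=(h[...,0]>95)&(h[...,0]<130)&(h[...,1]>90)&(h[...,2]>50)
red=((h[...,0]<8)|(h[...,0]>172))&(h[...,1]>140)
dark=(h[...,2]<55)&(np.abs(W[...,2]-53)<15)
for n,m in(("blue",blue),("red",red),("dark",dark)):
    k,l,st,c=cv2.connectedComponentsWithStats(m.astype(np.uint8))
    for j in range(1,k):
        if st[j,4]>25:
            w=W[l==j];r=cv2.minAreaRect(w[:,:2].astype(np.float32));print(n,st[j],np.round(np.median(w,0),1),np.round(r[0],1),np.round(r[1],1),round(r[2],1))
E
```

```text
blue [   0  158   58   95 4175] [633.  610.4 103.9] [615.5 356.8] [636.3 181.2] 84.9
blue [ 234  161  113   85 4788] [669.2 124.6  53.2] [620.1 130.5] [227.5 190.6] 73.7
red [235 266   6   6  33] [530.7 217.5  89.5] [531.2 217. ] [9.  8.9] 0.9
red [ 51 315  31  30  44] [411.3 559.1  14.3] [437.2 316.1] [ 59.4 546. ] 6.3
dark [233 160  18  44  68] [705.7 227.5  46.2] [702.6 227.6] [ 6.8 91.5] 71.4
dark [ 36 163  43  98 812] [629.4 566.4  54. ] [631.6 568.6] [ 62.3 190. ] 84.1
dark [263 193  47  35 801] [645.7 137.   53.6] [646.1 137.6] [81.3 47.6] 74.0
dark [  0 250  35  14 139] [545.3 647.2  54.1] [542.4 646.5] [ 7.4 82.2] 17.3
```

The top view shows the case with the near rail at about (262,285), the red post at (238,269), the rubber pad at (287,210) and the jar on the deck at (341,135). That puts the case yaw at about -16°, the cover gap at about 88 mm and the catch angle at about 1.4 rad. Next I shut the fingers and move over the pad.

Request:
{"name": "arm_command", "arguments": {"plan": [{"tx": 9.6, "ty": -6.6, "tz": 0, "wz": 0.6}, {"tx": 9.6, "ty": -6.6, "tz": 0, "wz": 0.6}, {"tx": 9.6, "ty": -6.6, "tz": 0, "wz": 0.6}, {"tx": 9.6, "ty": -6.6, "tz": 0, "wz": 0.6}, {"tx": 9.6, "ty": -6.6, "tz": 0, "wz": 0.6}, {"tx": 9.6, "ty": -6.6, "tz": 0, "wz": 0.6}, {"tx": 9.6, "ty": -6.6, "tz": 0, "wz": 0.6}, {"tx": 9.6, "ty": -6.6, "tz": 0, "wz": 0.6}, {"tx": 9.6, "ty": -6.6, "tz": 0, "wz": 0.6}], "hand": 255, "squeeze": 40}}

```text
validation failed for argument at $.pl...
```

Request:
{"name": "arm_command", "arguments": {"plan": [{"tx": 9.52, "ty": -6.72, "tz": -4}, {"tx": 9.52, "ty": -6.72, "tz": -4}, {"tx": 9.52, "ty": -6.72, "tz": -4}, {"tx": 9.52, "ty": -6.72, "tz": -4}, {"tx": 9.52, "ty": -6.72, "tz": -4}, {"tx": 9.52, "ty": -6.72, "tz": -4}, {"tx": 9.52, "ty": -6.72, "tz": -4}, {"tx": 9.52, "ty": -6.72, "tz": -4}, {"tx": 9.52, "ty": -6.72, "tz": -4}, {"tx": 9.52, "ty": -6.72, "tz": -4}]}}

```text
validation failed for argument at $.pl...
```

Request:
{"name": "arm_command", "arguments": {"plan": [{"tx": 9.6, "ty": -6.6, "tz": 0, "wx": 0, "wy": 0, "wz": 0.6}, {"tx": 9.6, "ty": -6.6, "tz": 0, "wx": 0, "wy": 0, "wz": 0.6}, {"tx": 9.6, "ty": -6.6, "tz": 0, "wx": 0, "wy": 0, "wz": 0.6}, {"tx": 9.6, "ty": -6.6, "tz": 0, "wx": 0, "wy": 0, "wz": 0.6}, {"tx": 9.6, "ty": -6.6, "tz": 0, "wx": 0, "wy": 0, "wz": 0.6}, {"tx": 9.6, "ty": -6.6, "tz": 0, "wx": 0, "wy": 0, "wz": 0.6}, {"tx": 9.6, "ty": -6.6, "tz": 0, "wx": 0, "wy": 0, "wz": 0.6}, {"tx": 9.6, "ty": -6.6, "tz": 0, "wx": 0, "wy": 0, "wz": 0.6}, {"tx": 9.6, "ty": -6.6, "tz": 0, "wx": 0, "wy": 0, "wz": 0.6}], "hand": 255, "squeeze": 40}}

```text
time_s: 1.55
tcp_pos: [409.3, 304.5, 231.1]
ee_rot: [0.8, 0.6, -0.0, -0.0]
force: [-0.3, 0.5, -0.2]
gripper_width: 0.3
```

Request:
{"name": "arm_command", "arguments": {"plan": [{"tx": 9.52, "ty": -6.72, "tz": -4.8, "wx": 0, "wy": 0, "wz": 0}, {"tx": 9.52, "ty": -6.72, "tz": -4.8, "wx": 0, "wy": 0, "wz": 0}, {"tx": 9.52, "ty": -6.72, "tz": -4.8, "wx": 0, "wy": 0, "wz": 0}, {"tx": 9.52, "ty": -6.72, "tz": -4.8, "wx": 0, "wy": 0, "wz": 0}, {"tx": 9.52, "ty": -6.72, "tz": -4.8, "wx": 0, "wy": 0, "wz": 0}, {"tx": 9.52, "ty": -6.72, "tz": -4.8, "wx": 0, "wy": 0, "wz": 0}, {"tx": 9.52, "ty": -6.72, "tz": -4.8, "wx": 0, "wy": 0, "wz": 0}, {"tx": 9.52, "ty": -6.72, "tz": -4.8, "wx": 0, "wy": 0, "wz": 0}, {"tx": 9.52, "ty": -6.72, "tz": -4.8, "wx": 0, "wy": 0, "wz": 0}, {"tx": 9.52, "ty": -6.72, "tz": -4.8, "wx": 0, "wy": 0, "wz": 0}]}}

```text
time_s: 2.38
tcp_pos: [644.9, 138.5, 109.7]
ee_rot: [0.799, 0.602, -0.001, -0.001]
force: [-0.0, 0.8, 0.9]
gripper_width: -0.1
```

Request:
{"name": "arm_command", "arguments": {"plan": [{"tx": 0, "ty": 0, "tz": -0.8, "wx": 0, "wy": 0, "wz": 0}, {"tx": 0, "ty": 0, "tz": -1.6, "wx": 0, "wy": 0, "wz": 0}, {"tx": 0, "ty": 0, "tz": -1.6, "wx": 0, "wy": 0, "wz": 0}, {"tx": 0, "ty": 0, "tz": -1.6, "wx": 0, "wy": 0, "wz": 0}, {"tx": 0, "ty": 0, "tz": -1.6, "wx": 0, "wy": 0, "wz": 0}]}}

```text
time_s: 2.8
tcp_pos: [645.5, 139.6, 73.0]
ee_rot: [0.798, 0.603, 0.001, 0.0]
force: [0.1, 0.3, 0.3]
gripper_width: -0.2
```

Request:
{"name": "arm_command", "arguments": {"plan": [{"tx": 0, "ty": 0, "tz": -0.3, "wx": 0, "wy": 0, "wz": 0}, {"tx": 0, "ty": 0, "tz": -0.5, "wx": 0, "wy": 0, "wz": 0}, {"tx": 0, "ty": 0, "tz": -0.56, "wx": 0, "wy": 0, "wz": 0}, {"tx": 0, "ty": 0, "tz": -0.56, "wx": 0, "wy": 0, "wz": 0}, {"tx": 0, "ty": 0, "tz": -0.56, "wx": 0, "wy": 0, "wz": 0}, {"tx": 0, "ty": 0, "tz": -0.56, "wx": 0, "wy": 0, "wz": 0}]}}

```text
time_s: 3.3
tcp_pos: [645.7, 138.0, 57.5]
ee_rot: [0.799, 0.602, 0.0, 0.0]
force: [-0.2, 0.7, 0.2]
gripper_width: 0.2
```

Request:
{"name": "arm_command", "arguments": {"plan": [{"tx": 0, "ty": 0, "tz": -0.02, "wx": 0, "wy": 0, "wz": 0}, {"tx": 0, "ty": 0, "tz": -0.04, "wx": 0, "wy": 0, "wz": 0}, {"tx": 0, "ty": 0, "tz": -0.04, "wx": 0, "wy": 0, "wz": 0}, {"tx": 0, "ty": 0, "tz": -0.04, "wx": 0, "wy": 0, "wz": 0}]}}

```text
time_s: 3.63
tcp_pos: [645.6, 138.0, 56.3]
ee_rot: [0.799, 0.602, 0.0, 0.0]
force: [0.2, 0.5, 0.1]
gripper_width: 0.1
```

Request:
{"name": "arm_command", "arguments": {"plan": [{"tx": 0, "ty": 0, "tz": -0.02, "wx": 0, "wy": 0, "wz": 0}, {"tx": 0, "ty": 0, "tz": -0.04, "wx": 0, "wy": 0, "wz": 0}, {"tx": 0, "ty": 0, "tz": -0.04, "wx": 0, "wy": 0, "wz": 0}, {"tx": 0, "ty": 0, "tz": -0.04, "wx": 0, "wy": 0, "wz": 0}]}}

```text
time_s: 3.97
tcp_pos: [645.5, 138.0, 55.2]
ee_rot: [0.799, 0.602, -0.0, -0.0]
force: [-0.3, 0.2, -0.2]
gripper_width: -0.3
```

Request:
{"name": "arm_command", "arguments": {"plan": [{"tx": 0, "ty": 0, "tz": -0.02, "wx": 0, "wy": 0, "wz": 0}, {"tx": 0, "ty": 0, "tz": -0.04, "wx": 0, "wy": 0, "wz": 0}, {"tx": 0, "ty": 0, "tz": -0.04, "wx": 0, "wy": 0, "wz": 0}, {"tx": 0, "ty": 0, "tz": -0.04, "wx": 0, "wy": 0, "wz": 0}]}}

```text
time_s: 4.3
tcp_pos: [645.7, 138.1, 54.5]
ee_rot: [0.799, 0.602, 0.0, 0.0]
force: [0.1, -0.4, 1.1]
gripper_width: -0.0
```

Request:
{"name": "arm_command", "arguments": {"plan": [{"tx": 0, "ty": 0, "tz": -0.02, "wx": 0, "wy": 0, "wz": 0}, {"tx": 0, "ty": 0, "tz": -0.03, "wx": 0, "wy": 0, "wz": 0}, {"tx": 0, "ty": 0, "tz": -0.03, "wx": 0, "wy": 0, "wz": 0}, {"tx": 0, "ty": 0, "tz": -0.03, "wx": 0, "wy": 0, "wz": 0}]}}

```text
time_s: 4.63
tcp_pos: [645.7, 138.1, 54.0]
ee_rot: [0.799, 0.602, 0.0, 0.0]
force: [-1.2, 0.9, 3.6]
gripper_width: 0.0
```

Request:
{"name": "arm_command", "arguments": {"plan": [{"tx": 0, "ty": 0, "tz": -0.03, "wx": 0, "wy": 0, "wz": 0}, {"tx": 0, "ty": 0, "tz": -0.05, "wx": 0, "wy": 0, "wz": 0}, {"tx": 0, "ty": 0, "tz": -0.05, "wx": 0, "wy": 0, "wz": 0}, {"tx": 0, "ty": 0, "tz": -0.05, "wx": 0, "wy": 0, "wz": 0}]}}

```text
time_s: 4.97
tcp_pos: [645.7, 138.2, 53.4]
ee_rot: [0.799, 0.602, 0.0, 0.0]
force: [-2.3, -1.1, 7.3]
gripper_width: 0.0
```

Request:
{"name": "arm_command", "arguments": {"plan": [{"tx": 0, "ty": 0, "tz": -0.04, "wx": 0, "wy": 0, "wz": 0}, {"tx": 0, "ty": 0, "tz": -0.08, "wx": 0, "wy": 0, "wz": 0}, {"tx": 0, "ty": 0, "tz": -0.08, "wx": 0, "wy": 0, "wz": 0}, {"tx": 0, "ty": 0, "tz": -0.08, "wx": 0, "wy": 0, "wz": 0}]}}

```text
time_s: 5.3
tcp_pos: [645.6, 138.2, 52.5]
ee_rot: [0.799, 0.602, 0.001, 0.0]
force: [-4.8, -0.5, 12.3]
gripper_width: 0.0
```

Request:
{"name": "arm_command", "arguments": {"plan": [{"tx": -0.1, "ty": 0.03, "tz": 0, "wx": 0, "wy": 0, "wz": 0}, {"tx": -0.2, "ty": 0.06, "tz": 0, "wx": 0, "wy": 0, "wz": 0}, {"tx": -0.3, "ty": 0.086, "tz": 0, "wx": 0, "wy": 0, "wz": 0}, {"tx": -0.4, "ty": 0.115, "tz": 0, "wx": 0, "wy": 0, "wz": 0}, {"tx": -0.4, "ty": 0.115, "tz": 0, "wx": 0, "wy": 0, "wz": 0}]}}

```text
time_s: 5.72
tcp_pos: [639.6, 140.7, 53.2]
ee_rot: [0.799, 0.602, 0.004, 0.003]
force: [3.0, -0.4, 8.4]
gripper_width: -0.1
```

Request:
{"name": "arm_command", "arguments": {"plan": [{"tx": 0, "ty": 0, "tz": -0.04, "wx": 0, "wy": 0, "wz": 0}, {"tx": 0, "ty": 0, "tz": -0.07, "wx": 0, "wy": 0, "wz": 0}, {"tx": 0, "ty": 0, "tz": -0.07, "wx": 0, "wy": 0, "wz": 0}, {"tx": 0, "ty": 0, "tz": -0.07, "wx": 0, "wy": 0, "wz": 0}]}}

```text
time_s: 6.05
tcp_pos: [639.6, 140.7, 52.3]
ee_rot: [0.799, 0.602, 0.004, 0.003]
force: [1.7, -1.7, 12.1]
gripper_width: 0.2
```

Request:
{"name": "arm_command", "arguments": {"plan": [{"tx": -0.1, "ty": 0.03, "tz": 0, "wx": 0, "wy": 0, "wz": 0}, {"tx": -0.2, "ty": 0.06, "tz": 0, "wx": 0, "wy": 0, "wz": 0}, {"tx": -0.3, "ty": 0.086, "tz": 0, "wx": 0, "wy": 0, "wz": 0}]}}

```text
time_s: 6.3
tcp_pos: [633.6, 142.6, 52.6]
ee_rot: [0.799, 0.601, 0.005, 0.004]
force: [4.4, -2.7, 11.3]
gripper_width: -0.4
```

Request:
{"name": "arm_command", "arguments": {"plan": [{"tx": -0.1, "ty": 0.03, "tz": -0.03, "wx": 0, "wy": 0, "wz": 0}, {"tx": -0.2, "ty": 0.06, "tz": -0.06, "wx": 0, "wy": 0, "wz": 0}, {"tx": -0.3, "ty": 0.086, "tz": -0.06, "wx": 0, "wy": 0, "wz": 0}, {"tx": -0.4, "ty": 0.115, "tz": -0.06, "wx": 0, "wy": 0, "wz": 0}]}}

```text
time_s: 6.63
tcp_pos: [624.3, 145.3, 52.0]
ee_rot: [0.799, 0.601, 0.006, 0.004]
force: [4.6, -4.2, 13.9]
gripper_width: -0.0
```

```bash
cat >> h.py <<'E'
def state():
    import cv2
    p,d=vision.capture("top");W=cloud("top",d);h=cv2.cvtColor(p,cv2.COLOR_RGB2HSV)
    u=np.array([.9605,-.278]);X=(W[...,:2]-[522.5,172])@u;Y=(W[...,:2]-[522.5,172])@[.278,.9605]
    b=(h[...,0]>95)&(h[...,0]<130)&(h[...,1]>90)&(h[...,2]>50)&(X<230)&(X>-30)&(abs(Y)<100)
    for y in(-85,-60,60,85):
        m=b&(abs(Y-y)<8);print("cover gap at y",y,np.round(np.percentile(X[m],2),1) if m.sum() else None)
    m=((h[...,0]<8)|(h[...,0]>172))&(h[...,1]>140)&(W[...,2]>65)&(abs(X)<60)&(abs(Y)<80)
    print("post",np.round(np.median(W[m],0),1),"case",np.round([np.median(X[m]),np.median(Y[m])],1))
    return p
E
python3 -c "
from h import *
import cv2
p=state();cv2.imwrite('pics/top1.png',p[:,:,::-1])
print(np.round(bot.sense()['force'],1))"
```

```text
cover gap at y -85 72.4
cover gap at y -60 73.5
cover gap at y 60 None
cover gap at y 85 None
post [nan nan nan] case [nan nan]
[ 3.6 -3.3 14.6]
  return _methods._mean(a, axis=axis, dtype=dtype,
  ret = um.true_divide(
  ret = ret.dtype.type(ret / rcount)
```

Request:
{"name": "arm_command", "arguments": {"plan": [{"tx": -0.13, "ty": 0.038, "tz": 0, "wx": 0, "wy": 0, "wz": 0}, {"tx": -0.26, "ty": 0.075, "tz": 0, "wx": 0, "wy": 0, "wz": 0}, {"tx": -0.39, "ty": 0.113, "tz": 0, "wx": 0, "wy": 0, "wz": 0}, {"tx": -0.52, "ty": 0.15, "tz": 0, "wx": 0, "wy": 0, "wz": 0}, {"tx": -0.65, "ty": 0.188, "tz": 0, "wx": 0, "wy": 0, "wz": 0}]}}

```text
time_s: 7.1
tcp_pos: [608.1, 150.2, 51.9]
ee_rot: [0.799, 0.601, 0.006, 0.004]
force: [5.3, -3.2, 13.8]
gripper_width: 0.1
```

Request:
{"name": "arm_command", "arguments": {"plan": [{"tx": -0.13, "ty": 0.038, "tz": 0, "wx": 0, "wy": 0, "wz": 0}, {"tx": -0.26, "ty": 0.075, "tz": 0, "wx": 0, "wy": 0, "wz": 0}, {"tx": -0.39, "ty": 0.113, "tz": 0, "wx": 0, "wy": 0, "wz": 0}, {"tx": -0.52, "ty": 0.15, "tz": 0, "wx": 0, "wy": 0, "wz": 0}]}}

```text
time_s: 7.43
tcp_pos: [595.1, 154.1, 51.8]
ee_rot: [0.799, 0.601, 0.006, 0.004]
force: [4.4, -3.3, 15.2]
gripper_width: -0.0
```

```bash
python3 -W ignore -c "
from h import *
import cv2
p=state();cv2.imwrite('pics/top1.png',p[:,:,::-1])
print(np.round(bot.sense()['force'],1))"
```

```text
cover gap at y -85 42.8
cover gap at y -60 43.4
cover gap at y 60 199.3
cover gap at y 85 None
post [nan nan nan] case [nan nan]
[ 3.2 -2.7 14.3]
```

Request:
{"name": "arm_command", "arguments": {"plan": [{"tx": -0.13, "ty": 0.038, "tz": 0, "wx": 0, "wy": 0, "wz": 0}, {"tx": -0.26, "ty": 0.075, "tz": 0, "wx": 0, "wy": 0, "wz": 0}, {"tx": -0.39, "ty": 0.113, "tz": 0, "wx": 0, "wy": 0, "wz": 0}, {"tx": -0.52, "ty": 0.15, "tz": 0, "wx": 0, "wy": 0, "wz": 0}, {"tx": -0.65, "ty": 0.188, "tz": 0, "wx": 0, "wy": 0, "wz": 0}]}}

```text
time_s: 7.9
tcp_pos: [578.9, 158.9, 51.8]
ee_rot: [0.799, 0.601, 0.006, 0.004]
force: [4.3, -3.1, 14.6]
gripper_width: 0.1
```

Request:
{"name": "arm_command", "arguments": {"plan": [{"tx": -0.12, "ty": 0.035, "tz": 0, "wx": 0, "wy": 0, "wz": 0}, {"tx": -0.24, "ty": 0.07, "tz": 0, "wx": 0, "wy": 0, "wz": 0}, {"tx": -0.36, "ty": 0.104, "tz": 0, "wx": 0, "wy": 0, "wz": 0}, {"tx": -0.48, "ty": 0.139, "tz": 0, "wx": 0, "wy": 0, "wz": 0}]}}

```text
time_s: 8.23
tcp_pos: [567.0, 162.4, 51.7]
ee_rot: [0.799, 0.601, 0.006, 0.004]
force: [4.8, -2.1, 15.3]
gripper_width: 0.1
```

```bash
python3 -W ignore -c "
from h import *
import cv2
p=state();cv2.imwrite('pics/top1.png',p[:,:,::-1])
print(np.round(bot.sense()['force'],1))"
```

```text
cover gap at y -85 14.1
cover gap at y -60 13.9
cover gap at y 60 152.3
cover gap at y 85 177.0
post [556.  112.7 443.2] case [ 47.8 -46.8]
[ 3.4 -2.3 15.9]
```

Request:
{"name": "arm_command", "arguments": {"plan": [{"tx": -0.08, "ty": 0.023, "tz": 0.02, "wx": 0, "wy": 0, "wz": 0}, {"tx": -0.16, "ty": 0.046, "tz": 0.03, "wx": 0, "wy": 0, "wz": 0}, {"tx": -0.24, "ty": 0.07, "tz": 0.03, "wx": 0, "wy": 0, "wz": 0}, {"tx": -0.3, "ty": 0.087, "tz": 0.03, "wx": 0, "wy": 0, "wz": 0}]}}

```text
time_s: 8.62
tcp_pos: [559.0, 164.8, 52.0]
ee_rot: [0.799, 0.601, 0.005, 0.004]
force: [4.7, -2.2, 13.5]
gripper_width: 0.1
```

Request:
{"name": "arm_command", "arguments": {"plan": [{"tx": -0.06, "ty": 0.017, "tz": 0, "wx": 0, "wy": 0, "wz": 0}, {"tx": -0.1, "ty": 0.029, "tz": 0, "wx": 0, "wy": 0, "wz": 0}]}}

```text
time_s: 8.78
tcp_pos: [556.5, 165.5, 52.0]
ee_rot: [0.799, 0.601, 0.005, 0.004]
force: [3.7, -3.8, 12.8]
gripper_width: 0.0
```

Request:
{"name": "arm_command", "arguments": {"plan": [{"tx": -0.04, "ty": 0.012, "tz": 0, "wx": 0, "wy": 0, "wz": 0}, {"tx": -0.08, "ty": 0.023, "tz": 0, "wx": 0, "wy": 0, "wz": 0}]}}

```text
time_s: 8.95
tcp_pos: [555.6, 165.8, 52.2]
ee_rot: [0.799, 0.601, 0.006, 0.005]
force: [7.8, -4.2, 12.4]
gripper_width: -0.2
```

```bash
python3 -W ignore -c "
from h import *
import cv2
p=state();cv2.imwrite('pics/top2.png',cv2.resize(p[130:330,170:420,::-1],None,fx=3,fy=3))
print(np.round(bot.sense()['force'],1))"
```

```text
cover gap at y -85 3.1
cover gap at y -60 2.8
cover gap at y 60 132.4
cover gap at y 85 154.8
post [544.9 115.3 437.9] case [ 37.4 -48.3]
[ 5.4 -3.2 11.7]
```

Request:
{"name": "arm_command", "arguments": {"plan": [{"tx": -0.04, "ty": 0.012, "tz": -0.02, "wx": 0, "wy": 0, "wz": 0}, {"tx": -0.08, "ty": 0.023, "tz": -0.03, "wx": 0, "wy": 0, "wz": 0}]}}

```text
time_s: 9.17
tcp_pos: [554.7, 166.3, 51.9]
ee_rot: [0.799, 0.601, 0.007, 0.005]
force: [5.6, -4.3, 13.8]
gripper_width: -0.0
```

Request:
{"name": "arm_command", "arguments": {"plan": [{"tx": -0.06, "ty": 0.017, "tz": 0, "wx": 0, "wy": 0, "wz": 0}, {"tx": -0.12, "ty": 0.035, "tz": 0, "wx": 0, "wy": 0, "wz": 0}]}}

```text
time_s: 9.33
tcp_pos: [551.8, 167.5, 52.0]
ee_rot: [0.799, 0.601, 0.007, 0.005]
force: [7.9, -3.2, 12.1]
gripper_width: 0.1
```

```bash
python3 -W ignore -c "
from h import *
import cv2
p=state();cv2.imwrite('pics/top3.png',cv2.resize(p[130:330,170:420,::-1],None,fx=3,fy=3))
print(np.round(bot.sense()['force'],1))"
```

```text
cover gap at y -85 3.1
cover gap at y -60 2.8
cover gap at y 60 124.8
cover gap at y 85 145.6
post [536.8 116.4 445.3] case [ 29.4 -48.7]
[ 6.4 -3.7 12.9]
```

Between the last two readings the tip slid 4 mm while the cover edge stayed put, so the cover is at its stop. Now I lift off and check.

Request:
{"name": "arm_command", "arguments": {"plan": [{"tx": 0.1, "ty": -0.03, "tz": 0.1, "wx": 0, "wy": 0, "wz": 0}, {"tx": 0.1, "ty": -0.03, "tz": 0.6, "wx": 0, "wy": 0, "wz": 0}, {"tx": 0.1, "ty": -0.03, "tz": 2, "wx": 0, "wy": 0, "wz": 0}, {"tx": 0.1, "ty": -0.03, "tz": 3.6, "wx": 0, "wy": 0, "wz": 0}, {"tx": 0.1, "ty": -6, "tz": 5, "wx": 0, "wy": 0, "wz": 0}, {"tx": 0.1, "ty": -6, "tz": 5, "wx": 0, "wy": 0, "wz": 0}, {"tx": 0.1, "ty": -6, "tz": 5, "wx": 0, "wy": 0, "wz": 0}, {"tx": 0.1, "ty": -6, "tz": 5, "wx": 0, "wy": 0, "wz": 0}, {"tx": 0.1, "ty": -6, "tz": 5, "wx": 0, "wy": 0, "wz": 0}, {"tx": 0.1, "ty": -6, "tz": 5, "wx": 0, "wy": 0, "wz": 0}]}}

```text
time_s: 10.22
tcp_pos: [546.4, 16.0, 172.2]
ee_rot: [0.8, 0.601, 0.0, 0.0]
force: [-0.2, 0.3, 0.4]
gripper_width: 0.1
```

```bash
python3 -W ignore -c "
from h import *
from cell import tip_of
import cv2
p=state();cv2.imwrite('pics/top4.png',cv2.resize(p[130:330,170:420,::-1],None,fx=3,fy=3))
print([np.round(r['position'],1) for r in tip_of('top','catch_post')])
p,d=vision.capture('scene')
print([np.round(r['position'],1) for r in tip_of('scene','catch_post')],[np.round(r['position'],1) for r in tip_of('scene','home_edge')])
cv2.imwrite('pics/sc4.png',cv2.resize(p[120:360,200:480,::-1],None,fx=2.8,fy=2.5))
"
```

```text
cover gap at y -85 -0.2
cover gap at y -60 1.1
cover gap at y 60 6.4
cover gap at y 85 18.0
post [530.4 217.7  89.7] case [-4.4 46. ]
[array([530.3, 219.6,  84.2]), array([781.6,  35.8,  98.5])]
[array([528.3, 218. ,  84.6])] [array([523.4, 170. ,  59.9])]
```

View pics/top4.png

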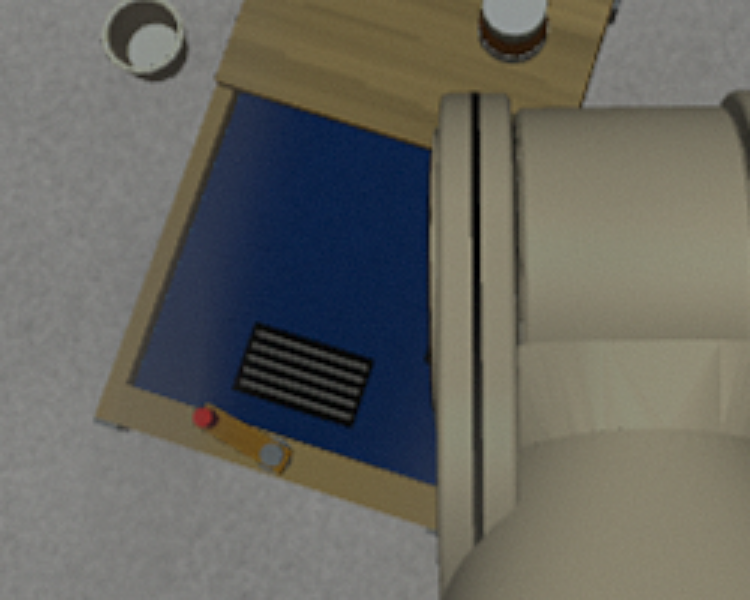

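Image top4 shows the cover edge flush with the near rail. The post is at (204,417) in the crop and the catch arm still lies along the rail. Next I work out the swing, but first I check the wrist's range.

```bash
python3 -W ignore -c "
from h import *
s=bot.sense();print(np.round(s['joint_positions'],3),np.round(s['tcp_pos'],1))
piv=np.array([510.5,175.2]);cy=-16.1
t=15
for th in (90,81,70,60,50,40,30,20,10,0):
    a=np.radians(th+cy);r=np.array([np.cos(a),np.sin(a)]);n=np.array([-r[1],r[0]])
    for off in((60,) if th==81 else ()):
        pass
    p=piv+45*r+(6+t)*n
    print(th,np.round(p,1),'standoff',np.round(p+15*n,1))
"
```

```text
[0.034 0.364 0.018 1.226 0.    0.311] [545.8  18.8 171.4]
90 [502.8 224.3] standoff [488.4 228.4]
81 [510.6 224.9] standoff [497.  231.2]
70 [520.  223.9] standoff [507.9 232.8]
60 [528.4 221.5] standoff [518.  232.3]
50 [536.1 217.7] standoff [527.8 230.2]
40 [543.1 212.6] standoff [537.1 226.3]
30 [549.1 206.4] standoff [545.5 221. ]
20 [554.  199.2] standoff [552.9 214.2]
10 [557.5 191.3] standoff [559.1 206.2]
0 [559.6 182.9] standoff [563.7 197.3]
```

Request:
{"name": "arm_command", "arguments": {"plan": [{"tx": -2.2, "ty": 8.64, "tz": 0, "wx": 0, "wy": 0, "wz": 1.16}, {"tx": -2.2, "ty": 8.64, "tz": 0, "wx": 0, "wy": 0, "wz": 2.32}, {"tx": -2.2, "ty": 8.64, "tz": 0, "wx": 0, "wy": 0, "wz": 3.48}, {"tx": -2.2, "ty": 8.64, "tz": 0, "wx": 0, "wy": 0, "wz": 4.64}, {"tx": -2.2, "ty": 8.64, "tz": 0, "wx": 0, "wy": 0, "wz": 5.8}, {"tx": -2.2, "ty": 8.64, "tz": 0, "wx": 0, "wy": 0, "wz": 6.96}, {"tx": -2.2, "ty": 8.64, "tz": 0, "wx": 0, "wy": 0, "wz": 8.12}, {"tx": -2.2, "ty": 8.64, "tz": 0, "wx": 0, "wy": 0, "wz": 9.28}, {"tx": -2.2, "ty": 8.64, "tz": 0, "wx": 0, "wy": 0, "wz": 10.44}, {"tx": -2.2, "ty": 8.64, "tz": 0, "wx": 0, "wy": 0, "wz": 11.6}]}}

```text
time_s: 11.3
tcp_pos: [490.2, 235.1, 171.5]
ee_rot: [0.308, 0.951, -0.0, -0.0]
force: [0.2, 0.2, -0.3]
gripper_width: -0.0
```

Request:
{"name": "arm_command", "arguments": {"plan": [{"tx": 0, "ty": 0, "tz": -1, "wx": 0, "wy": 0, "wz": 1}, {"tx": 0, "ty": 0, "tz": -2, "wx": 0, "wy": 0, "wz": 1.9}, {"tx": 0, "ty": 0, "tz": -3, "wx": 0, "wy": 0, "wz": 1.9}, {"tx": 0, "ty": 0, "tz": -3.4, "wx": 0, "wy": 0, "wz": 1.9}, {"tx": 0, "ty": 0, "tz": -3.4, "wx": 0, "wy": 0, "wz": 1.9}, {"tx": 0, "ty": 0, "tz": -3.4, "wx": 0, "wy": 0, "wz": 1.9}]}}

```text
time_s: 11.8
tcp_pos: [490.6, 234.1, 86.9]
ee_rot: [0.216, 0.976, -0.0, -0.0]
force: [0.8, 0.7, 0.6]
gripper_width: -0.0
```

```bash
python3 -W ignore -c "
from h import *
import cv2
s=bot.sense();print(np.round(s['joint_positions'],3),np.round(s['tcp_pos'],1),np.round(s['ee_rot'],3))
p,d=vision.capture('wrist');q,_=vision.capture('scene')
cv2.imwrite('pics/w5.png',np.hstack([p[::,::,::-1][100:400,120:520],cv2.resize(q[170:320,220:420,::-1],(400,300))]))
"
```

```text
[ 0.445  0.431 -0.118  1.024 -0.    -0.691] [490.6 234.1  86.9] [ 0.216  0.976 -0.    -0.   ]
```

View pics/w5.png

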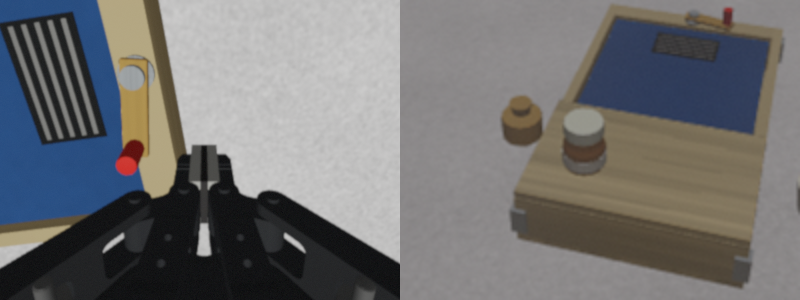

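The wrist view shows the post at (128,158), just left of the shut fingertips at (204,165). The catch arm runs from there to the pivot at (131,77). I lower to post height, then follow the arc.

Request:
{"name": "arm_command", "arguments": {"plan": [{"tx": 0, "ty": 0, "tz": -0.4, "wx": 0, "wy": 0, "wz": 0}, {"tx": 0, "ty": 0, "tz": -0.4, "wx": 0, "wy": 0, "wz": 0}, {"tx": 0, "ty": 0, "tz": -0.4, "wx": 0, "wy": 0, "wz": 0}, {"tx": 0.4, "ty": -0.19, "tz": -0.4, "wx": 0, "wy": 0, "wz": 0}, {"tx": 0.4, "ty": -0.19, "tz": -0.4, "wx": 0, "wy": 0, "wz": 0}]}}

```text
time_s: 12.32
tcp_pos: [503.2, 228.3, 77.6]
ee_rot: [0.217, 0.976, 0.0, 0.001]
force: [1.0, -0.3, -0.1]
gripper_width: -0.2
```

```bash
python3 -W ignore -c "
from h import *
s=bot.sense();p0=s['tcp_pos'][:2];print(np.round(s['tcp_pos'],1),np.round(s['force'],1))
piv=np.array([510.5,175.2])
for off in(15,20):
  print(off)
  prev=p0
  for th in (81,75,70,65,60,55,50,45,40,35,30,25,20,15,10,5,0):
    a=np.radians(th-16.1);r=np.array([np.cos(a),np.sin(a)]);n=np.array([-r[1],r[0]])
    p=piv+45*r+off*n
    print(th,np.round(p,1),np.round((p-p0)/25,2),round((th-81)/6,2))
"
```

```text
[503.2 228.3  77.6] [ 1.  -0.3 -0.1]
15
81 [516.  222.3] [ 0.51 -0.24] 0.0
75 [520.9 221.5] [ 0.71 -0.27] -1.0
70 [524.9 220.4] [ 0.87 -0.32] -1.83
65 [528.8 219. ] [ 1.02 -0.37] -2.67
60 [532.5 217.2] [ 1.17 -0.44] -3.5
55 [536.1 215.1] [ 1.32 -0.53] -4.33
50 [539.5 212.7] [ 1.45 -0.62] -5.17
45 [542.6 210.1] [ 1.58 -0.73] -6.0
40 [545.6 207.1] [ 1.7  -0.85] -6.83
35 [548.2 204. ] [ 1.8  -0.97] -7.67
30 [550.6 200.6] [ 1.9  -1.11] -8.5
25 [552.6 197. ] [ 1.98 -1.25] -9.33
20 [554.4 193.2] [ 2.05 -1.4 ] -10.17
15 [555.8 189.3] [ 2.1  -1.56] -11.0
10 [556.8 185.3] [ 2.15 -1.72] -11.83
5 [557.5 181.3] [ 2.17 -1.88] -12.67
0 [557.9 177.1] [ 2.19 -2.05] -13.5
20
81 [511.5 224.4] [ 0.33 -0.16] 0.0
75 [516.6 224.1] [ 0.54 -0.17] -1.0
70 [520.9 223.3] [ 0.71 -0.2 ] -1.83
65 [525.  222.3] [ 0.87 -0.24] -2.67
60 [529.1 220.8] [ 1.03 -0.3 ] -3.5
55 [533. 219.] [ 1.19 -0.37] -4.33
50 [536.7 216.9] [ 1.34 -0.46] -5.17
45 [540.2 214.5] [ 1.48 -0.55] -6.0
40 [543.5 211.7] [ 1.61 -0.66] -6.83
35 [546.6 208.7] [ 1.74 -0.78] -7.67
30 [549.4 205.4] [ 1.85 -0.92] -8.5
25 [551.9 201.9] [ 1.95 -1.06] -9.33
20 [554.  198.2] [ 2.03 -1.2 ] -10.17
15 [555.9 194.3] [ 2.11 -1.36] -11.0
10 [557.4 190.3] [ 2.17 -1.52] -11.83
5 [558.5 186.2] [ 2.21 -1.69] -12.67
0 [559.3 181.9] [ 2.24 -1.86] -13.5
```

Pushing along the arc with offset 20, first to 45°.

Request:
{"name": "arm_command", "arguments": {"plan": [{"tx": 0.33, "ty": -0.16, "tz": 0, "wx": 0, "wy": 0, "wz": 0}, {"tx": 0.54, "ty": -0.17, "tz": 0, "wx": 0, "wy": 0, "wz": -1}, {"tx": 0.71, "ty": -0.2, "tz": 0, "wx": 0, "wy": 0, "wz": -1.83}, {"tx": 0.87, "ty": -0.24, "tz": 0, "wx": 0, "wy": 0, "wz": -2.67}, {"tx": 1.03, "ty": -0.3, "tz": 0, "wx": 0, "wy": 0, "wz": -3.5}, {"tx": 1.19, "ty": -0.37, "tz": 0, "wx": 0, "wy": 0, "wz": -4.33}, {"tx": 1.34, "ty": -0.46, "tz": 0, "wx": 0, "wy": 0, "wz": -5.17}, {"tx": 1.48, "ty": -0.55, "tz": 0, "wx": 0, "wy": 0, "wz": -6}, {"tx": 1.48, "ty": -0.55, "tz": 0, "wx": 0, "wy": 0, "wz": -6}]}}

```text
time_s: 13.07
tcp_pos: [538.9, 214.4, 77.0]
ee_rot: [0.508, 0.861, 0.0, -0.0]
force: [0.5, 0.1, 0.2]
gripper_width: 0.3
```

```bash
python3 -W ignore -c "
from h import *
import cv2
p,d=vision.capture('wrist')
cv2.imwrite('pics/w6.png',p[:,:,::-1][100:400,120:520])
s=bot.sense();print(np.round(s['force'],1))
"
```

```text
[-0.1 -0.9 -0.4]
```

View pics/w6.png

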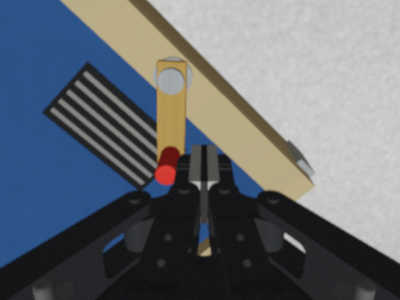

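The catch is swinging, with the post at (165,167) against the finger's left side. I continue the arc.

Request:
{"name": "arm_command", "arguments": {"plan": [{"tx": 0.13, "ty": -0.11, "tz": 0, "wx": 0, "wy": 0, "wz": -0.83}, {"tx": 0.26, "ty": -0.23, "tz": 0, "wx": 0, "wy": 0, "wz": -1.67}, {"tx": 0.37, "ty": -0.37, "tz": 0, "wx": 0, "wy": 0, "wz": -2.5}, {"tx": 0.47, "ty": -0.51, "tz": 0, "wx": 0, "wy": 0, "wz": -3.33}, {"tx": 0.55, "ty": -0.65, "tz": 0, "wx": 0, "wy": 0, "wz": -4.17}, {"tx": 0.63, "ty": -0.81, "tz": 0, "wx": 0, "wy": 0, "wz": -5}, {"tx": 0.69, "ty": -0.97, "tz": 0, "wx": 0, "wy": 0, "wz": -5.83}, {"tx": 0.73, "ty": -1.14, "tz": 0, "wx": 0, "wy": 0, "wz": -6.67}, {"tx": 0.73, "ty": -1.14, "tz": 0, "wx": 0, "wy": 0, "wz": -6.67}]}}

```text
time_s: 13.87
tcp_pos: [556.6, 186.1, 77.1]
ee_rot: [0.772, 0.636, 0.0, -0.0]
force: [0.1, 0.7, -0.2]
gripper_width: 0.3
```

Request:
{"name": "arm_command", "arguments": {"plan": [{"tx": 0.02, "ty": -0.08, "tz": 0, "wx": 0, "wy": 0, "wz": -0.4}, {"tx": 0.03, "ty": -0.16, "tz": 0, "wx": 0, "wy": 0, "wz": -0.83}, {"tx": 0.03, "ty": -0.16, "tz": 0, "wx": 0, "wy": 0, "wz": -0.83}]}}

```text
time_s: 14.12
tcp_pos: [557.4, 183.6, 77.2]
ee_rot: [0.798, 0.603, 0.001, -0.001]
force: [-0.3, 3.9, -0.7]
gripper_width: 0.0
```

Request:
{"name": "arm_command", "arguments": {"plan": [{"tx": -0.02, "ty": -0.06, "tz": 0, "wx": 0, "wy": 0, "wz": 0}, {"tx": -0.02, "ty": -0.06, "tz": 0, "wx": 0, "wy": 0, "wz": 0}]}}

```text
time_s: 14.28
tcp_pos: [557.3, 183.3, 77.4]
ee_rot: [0.797, 0.604, 0.002, -0.001]
force: [1.4, 6.7, -2.1]
gripper_width: 0.2
```

```bash
python3 -W ignore -c "
from h import *
import cv2
p,d=vision.capture('wrist')
cv2.imwrite('pics/w7.png',p[:,:,::-1][100:400,120:520])
s=bot.sense();print(np.round(s['force'],1),np.round(s['tcp_pos'],1))
"
```

```text
[ 1.   7.1 -1.7] [557.3 183.4  77.3]
```

View pics/w7.png

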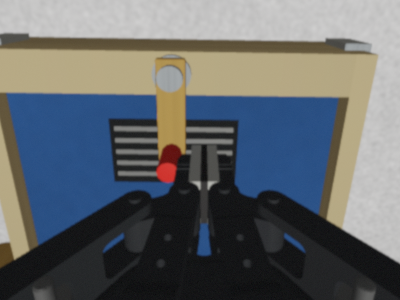

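The arm now points straight over the cover, perpendicular to the rail. The force rose to 7 N with no further motion, so the catch is at its stop. I back off tangentially, then go up and aside.

Request:
{"name": "arm_command", "arguments": {"plan": [{"tx": 0.05, "ty": 0.2, "tz": 0, "wx": 0, "wy": 0, "wz": 0}, {"tx": 0.14, "ty": 0.5, "tz": 0, "wx": 0, "wy": 0, "wz": 0}, {"tx": 0.14, "ty": 0.5, "tz": 1, "wx": 0, "wy": 0, "wz": 0}, {"tx": 0.14, "ty": 0.5, "tz": 2.5, "wx": 0, "wy": 0, "wz": 0}, {"tx": 0.14, "ty": 0.5, "tz": 4, "wx": 0, "wy": 0, "wz": 0}, {"tx": -2, "ty": 2, "tz": 5, "wx": 0, "wy": 0, "wz": 0}, {"tx": -4, "ty": 3.5, "tz": 5, "wx": 0, "wy": 0, "wz": 0}, {"tx": -6, "ty": 5, "tz": 5, "wx": 0, "wy": 0, "wz": 0}, {"tx": -6, "ty": 6, "tz": 5, "wx": 0, "wy": 0, "wz": 0}, {"tx": -6, "ty": 6, "tz": 5, "wx": 0, "wy": 0, "wz": 0}]}}

```text
time_s: 15.17
tcp_pos: [407.0, 329.7, 202.8]
ee_rot: [0.798, 0.602, 0.0, 0.001]
force: [1.1, 0.3, 1.2]
gripper_width: -0.0
```

Request:
{"name": "arm_command", "arguments": {"plan": [{"tx": 0, "ty": 0, "tz": 0, "wx": 0, "wy": 0, "wz": 0}, {"tx": 0, "ty": 0, "tz": 0, "wx": 0, "wy": 0, "wz": 0}, {"tx": 0, "ty": 0, "tz": 0, "wx": 0, "wy": 0, "wz": 0}, {"tx": 0, "ty": 0, "tz": 0, "wx": 0, "wy": 0, "wz": 0}]}}

```text
time_s: 15.5
tcp_pos: [408.9, 328.4, 201.9]
ee_rot: [0.799, 0.602, -0.0, 0.0]
force: [0.5, -0.8, -1.3]
gripper_width: 0.1
```

```bash
python3 -W ignore -c "
from h import *
from cell import tip_of
import cv2
p=state();cv2.imwrite('pics/top8.png',cv2.resize(p[80:330,170:420,::-1],None,fx=2.4,fy=2.4))
for n in('jar_mid','weight_mid','pot_mid','catch_post'):print(n,[np.round(r['position'],1) for r in tip_of('top',n)[:1]])
"
```

```text
cover gap at y -85 3.1
cover gap at y -60 3.1
cover gap at y 60 4.2
cover gap at y 85 17.8
post [552.9 164.5  89.6] case [31.4  1.1]
jar_mid [array([778.5,  35.7,  97.4])]
weight_mid [array([655.8, -38.3,  21.2])]
pot_mid [array([788.2, 281.9,  19. ])]
catch_post [array([553.1, 166.7,  80.9])]
```

View pics/top8.png

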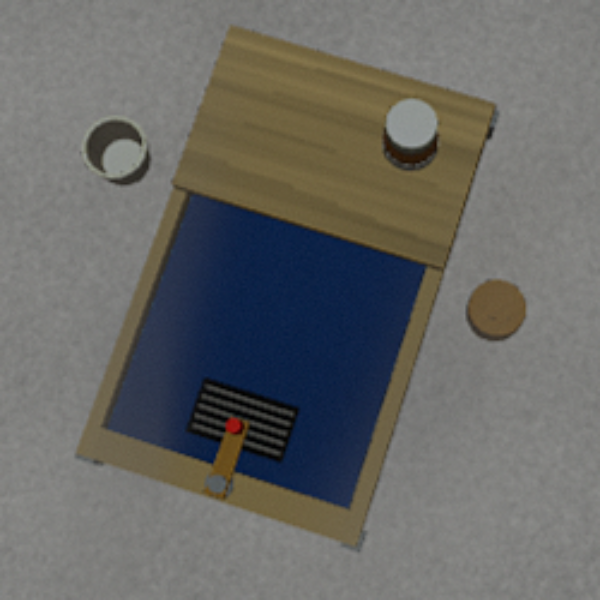

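The final view shows the cover flush with the near rail, the catch pointing over the pad with its post at (234,426), and the jar, weight and pot in place.

```bash
python3 -c "
from cell import bot
print(bot.hand_in())"
```

```text
the job is handed in; nothing more can be done
None
```

The case is closed and the job is handed in: the cover is home against the near rail and the catch points fully over it. It took about 15.5 s of the 64 s allowed.

- **Cover:** I found its top by touch at about 54.4 mm above the table and drew it about 88 mm by friction. I pressed with 8 to 16 N, and the highest reading, sideways pull included, was about 17 N against the 20 N limit. At the end the pull rose to about 8.5 N and the fingertip slid 4 mm while the cover stayed put, so it is at its stop.
- **Catch:** I pushed the red post about 81° round its arc with the shut fingers. At the end the force rose to about 7 N with almost no further motion, which I took as the stop.
- **Last checks:** The top picture shows the cover flush with the near rail and the catch square over the rubber pad. The jar, weight and pot read within about 6 mm of their first readings, close to the position network's 4 mm accuracy. The robot ended clear of everything.
- **Disagreements:** My colour-based gap reading still showed about 3 mm. I put that down to camera calibration and the rim hiding the edge, because the reading did not change once the cover was at its stop. At one point, y = +85 mm, it read 18 mm, but the final picture shows no gap there. The post read 1 mm off the case axis, which is within camera error. Forces were read only at the end of each move, so brief peaks in between were not seen.

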